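# Seat the setter's taper holder and rock it in its cup

### The job

Take the blue-handled work holder from the wooden rack, set its steel taper in the cup of the turning stand and press it home, firmly but gently. Keeping it pressed, check that it rocks free: turn it anticlockwise (seen from above) until the head's red pointer is past the yellow mark on that side, then clockwise past the other yellow mark, then back to the white middle mark. Leave the holder upright and fully home and everything else where it is, and never touch the stand with the gripper.

Things in the scene. Friction and masses are not known exactly. Their poses are not given: they have to be found in the camera images.
- holder_grip (a point): blue work holder: centre of its square handle, 30 x 30 x 52 mm tall (x, y square to the flats, z up; grip two opposite flats). Below it a flange 46 mm wide, underside 32 mm below this point, then a steel taper 35 mm wide, 20 degrees a side, narrowing to a 14 mm tip 66 mm below this point. 0.2 to 0.3 kg. Hangs by its flange in one of 3 pockets, 75 mm apart, of a 45 mm tall rack; lift 50 mm to clear
- socket (a point): point on the turning stand's upright axis, level with the top of its brass head (60 mm over the table). A steel cup with a matching taper bore (mouth 30 mm wide, 26 mm deep) stands on the head here. How far it stands out differs and is not measured: its mouth is 26 to 44 mm above this point, so the seated handle's centre ends 70 to 89 mm above it; find the seat by feel
- stand: turning stand, fixed: dark round base 128 mm across, brass head 80 mm across on top; origin under its centre, x towards the white mark on the base, z up. Yellow marks lie 0.35 rad either side of the white one. The seat gives hardly at all. A downward push of 8 to 15 N is right; keep below 17 N, as a harder push while turning bruises the seat
- head (a joint): angle of the brass head with its red pointer, rad: 0 = pointer at the white mark, positive = anticlockwise from above, +0.35 and -0.35 = the yellow marks, stops at +-1.2. The bearing drags with 0.13 N m; only the taper's friction drives it, so the taper slips in the cup unless it is pressed with about 8 N or more. The head stays where it is left
- holder_slim_grip (a point): handle centre of the bare-wood holder in the rack, same size; not to be moved
- holder_wide_grip (a point): handle centre of the red-handled holder in the rack, same size; not to be moved
- hammer: hammer lying on the table, bystander
- graver: red-handled hand tool lying on the table, bystander
- polish: small jar with black cap, 48 mm across, 55 mm tall, bystander
- dish: white dish, 90 mm across, 30 mm tall, bystander
- shank_ring: brass finger ring, 25 mm across, lying on the table, bystander
- compound_bar: green polishing bar, 90 x 35 x 28 mm, bystander

How it is judged:
On the way, in this order (a step that is already met when the one before it is completed fails the run):
1. the blue holder stands in the cup, pressed home, the head still near the middle (horizontal distance between holder_grip and socket below 0.004 m and angle between holder_grip's own z axis and vertical below 0.06 rad and contact force between holder and stand above 8 N and value of joint head between -0.3 and 0.3 rad), for 0.3 s.
2. pressed in the cup, it has turned the head anticlockwise past the yellow mark (horizontal distance between holder_grip and socket below 0.004 m and angle between holder_grip's own z axis and vertical below 0.06 rad and contact force between holder and stand above 8 N and value of joint head above 0.34 rad), for 0.1 s.
3. pressed in the cup, it has turned the head clockwise past the other yellow mark (horizontal distance between holder_grip and socket below 0.004 m and angle between holder_grip's own z axis and vertical below 0.06 rad and contact force between holder and stand above 8 N and value of joint head below -0.34 rad), for 0.1 s.
At the end, for the whole second after the job is handed in: the holder rests in the cup, released and still, upright within 0.05 rad, on the stand's axis within 4 mm, its handle's centre 68 to 91 mm above the socket point, and the head's pointer is within 0.12 rad of the white middle mark (horizontal distance between holder_grip and socket below 0.004 m and angle between holder_grip's own z axis and vertical below 0.05 rad and z of holder_grip in the frame of socket between 0.068 and 0.091 m and contact force between holder and stand above 1 N and value of joint head between -0.12 and 0.12 rad and linear speed of holder below 0.01 m/s); the robot touches nothing.
It fails at once if the taper is pressed so hard that the seat is bruised (contact force summed over the taper wall: 1 to 1.5 times the downward push while still, up to 3 times while turning) (contact force between holder and stand above 52 N).
It fails at once if the gripper or arm touches the stand (contact force between any of the fingers, the arm and stand above 2 N).
It fails at once if something else is moved (distance of any of holder_slim_grip, holder_wide_grip, hammer, graver, polish, dish, shank_ring, compound_bar from where it was at the start of the episode above 0.025 m).
It also fails if it takes over 56 s, if anything falls off the work surface, if the arm or the gripper's body presses on something with over 40 N, if the wrist force passes 120 N, or if a joint passes its speed limit or range.

### The arm

A 6-joint arm with a two-finger parallel gripper is mounted at the origin on the work surface. World frame = base frame: x ahead of the robot, y to its left, z up, the work surface at z = 0. Lengths are in m, angles in rad, forces in N, time in s.
With the tool pointing down it reaches from about 0.25 to 0.775 m from the base axis. Payload 8.9 kg.
Tool frame: the origin (TCP) lies at the very end of the fingers, on their centre line; the grasp point (between the pads) lies 19 mm behind it; z points along the fingers, y is the line along which they close (so a half turn about z gives the same grasp; the last joint's range is limited). The gripper opens to 85 mm and grips with 20 to 120 N. Pads are 22 mm wide; open, the fingers measure 114 mm over their backs; the gripper's body (76 mm by 85 mm) begins 54 mm behind the grasp point. The pads swing forward as they close: fully open they stand 13 mm farther back than shut.
Start: joints at [-1.486, 0.291, -0.153, 1.127, 0, 1.431], TCP at [0.117, -0.512, 0.231] pointing down, gripper open.
Joint ranges: [-2.52, 2.52], [-0.91, 1.74], [-1.3, 1.37], [-1.96, 2.02], [-1.52, 1.47], [-3.14, 3.14]. Speed limits (rad/s): [2.22, 2.22, 2.79, 3.14, 3.14, 3.14].

### API

Orientations are given as a unit quaternion [w, x, y, z].
In Python, from plant import env, eyes, job gives the robot as it stands.
- The arm moves only by the tool send_rows, never from a script. Its argument "steps" is one flat list of numbers, 7 for each row, row after row: the shift along the world's x, y, z in cm, then the turn, a rotation vector about the world's x, y, z in degrees, then the finger opening in cm, from 0 to 8.54. A call has 1 to 20 rows; each row is the pose to reach, as a shift and turn from the pose commanded when the call began; what a row does not reach only later rows make up. A row lasts 1/8 s, in which the tool goes at most 62.5 mm and 10.7 degrees, less where a joint would pass 70% of its speed; a pose out of reach is approached as far as the arm can. A call with a gripper value outside its range is refused whole. The fingers move at their own pace and stop on an object; "force" is the grip in N (left out, the last holds). Time passes only in rows, so rows that repeat a pose let the fingers close. It gives the time, the measured TCP pose, the force, the opening and the grip force at its end, in the units of the state.
- env.read_state(): the state, without advancing time (a new reading comes with each control period).
- eyes.capture(name): name is "scene" or "top" or "wrist"; returns a dict with "image" (480x640x3 uint8, red, green, blue), "fx", "fy", "cx", "cy" (pixels), "extrinsics" (4x4, takes a point from camera to world coordinates); the wrist camera has in their place "hand_eye" (4x4, takes a point from camera to tool coordinates, whose origin is the TCP and whose axes are the flange's). Camera axes: x right, y down, z forward; pixel columns grow to the right and rows downward; lengths in m; the calibration is good to about 2 mm. A picture is of the moment at which its call begins: read the wrist's pose just before it. There is no depth.
- job.close_job(): hands the job in; it is judged then, once.
The state is a dict: "t": time; "joint_pos": joint angles; "joint_velocities": joint speeds; "joint_efforts": joint torques, N m; "tcp_pos": TCP position; "tool_rot": TCP orientation; "wrist_force": force on the tool from outside, world axes, zero at the start; "torque": the same for the moment, N m; "opening": opening from 0.0 (shut) to 1.0 (fully open); "finger_force": force on a finger pad.
Only numpy, scipy, OpenCV 4.12 (cv2) and the standard library are available. Lean on these libraries where they do the work, as an engineer would, in place of code of your own. Each camera call takes 0.05 s, during which the arm holds its last target. There are 200 camera calls.

## Working session

There is one attempt and no reset: what is moved stays moved. The work goes in short steps, Python scripts to look and compute and a tool call to move; the robot and the scene stay as the last step left them, time stands still between calls to the robot, and variables do not carry over. Pictures are saved under pics/ and viewed, at most 10 in all, crops included, and the job is handed in when it is done.

Besides the shell and the picture viewer there is one more tool, called after "Call:" by a JSON object that holds its "fn" and its "kwargs". send_rows: Moves the arm, as the interface text tells. Its arguments: {"type":"object","properties":{"steps":{"type":"array"},"force":{"type":"number"}},"required":["steps"]}

```bash
mkdir -p pics
cat > h.py <<'E'
import numpy as np,cv2
from plant import env,eyes,job
def snap(n,f):
    s=env.read_state(); c=eyes.capture(n)
    cv2.imwrite('pics/'+f+'.png',c['image'][:,:,::-1])
    K=np.array([[c['fx'],0,c['cx']],[0,c['fy'],c['cy']],[0,0,1]])
    if 'extrinsics' in c: T=np.array(c['extrinsics'])
    else:
        w,x,y,z=s['tool_rot']; from scipy.spatial.transform import Rotation as R
        P=np.eye(4);P[:3,:3]=R.from_quat([x,y,z,w]).as_matrix();P[:3,3]=s['tcp_pos'];T=P@np.array(c['hand_eye'])
    np.savez('pics/'+f+'.npz',K=K,T=T); return c['image']
def ray(f,px):
    d=np.load('pics/'+f+'.npz');K,T=d['K'],d['T']
    v=T[:3,:3]@np.linalg.solve(K,[px[0],px[1],1.]);return T[:3,3],v/np.linalg.norm(v)
def onz(f,px,z):
    o,v=ray(f,px);return o+v*(z-o[2])/v[2]
def tri(obs):
    A=np.zeros((3,3));b=np.zeros(3)
    for f,px in obs:
        o,v=ray(f,px);M=np.eye(3)-np.outer(v,v);A+=M;b+=M@o
    p=np.linalg.solve(A,b)
    return p,[round(1000*np.linalg.norm((np.eye(3)-np.outer(v,v))@(p-o)),1) for o,v in [ray(f,q) for f,q in obs]]
def proj(f,p):
    d=np.load('pics/'+f+'.npz');q=d['K']@(np.linalg.inv(d['T'])@np.r_[p,1])[:3];return q[:2]/q[2]
E
python3 - <<'E'
from h import *
s=env.read_state();print(s)
snap('top','top0');snap('scene','sc0')
for f in('top0','sc0'):print(np.load('pics/'+f+'.npz')['T'].round(3),np.load('pics/'+f+'.npz')['K'][0,0])
E
```

```text
{'t': 0.0, 'joint_pos': array([-1.48629061e+00,  2.91285782e-01, -1.54147434e-01,  1.12667318e+00,
       -8.67812868e-06,  1.43149308e+00]), 'joint_velocities': array([ 0.0013498 ,  0.00139458, -0.00165524,  0.00037416, -0.00014718,
        0.00050421]), 'joint_efforts': array([ 1.16838492e-03, -5.37135279e+01,  3.31380522e+01,  1.53761631e-02,
       -1.18752237e-04,  7.08761434e-06]), 'tcp_pos': array([ 0.11648305, -0.51146385,  0.23072156]), 'tool_rot': array([-6.54908997e-04,  9.93745011e-01,  1.11671054e-01,  1.36074966e-05]), 'wrist_force': array([-0.09724932, -0.11423308, -0.39606588]), 'torque': array([-0.02860815,  0.02853834, -0.02103638]), 'finger_force': 0.0, 'opening': 0.9977815319485156}
[[-0.014 -0.997  0.081  0.446]
 [-1.     0.014 -0.006  0.015]
 [ 0.005 -0.081 -0.997  1.326]
 [ 0.     0.     0.     1.   ]] 491.98788545252194
[[ 0.77   0.534 -0.349  0.932]
 [ 0.638 -0.632  0.441 -0.458]
 [ 0.015 -0.562 -0.827  0.981]
 [ 0.     0.     0.     1.   ]] 473.6830516011877
```

View pics/top0.png

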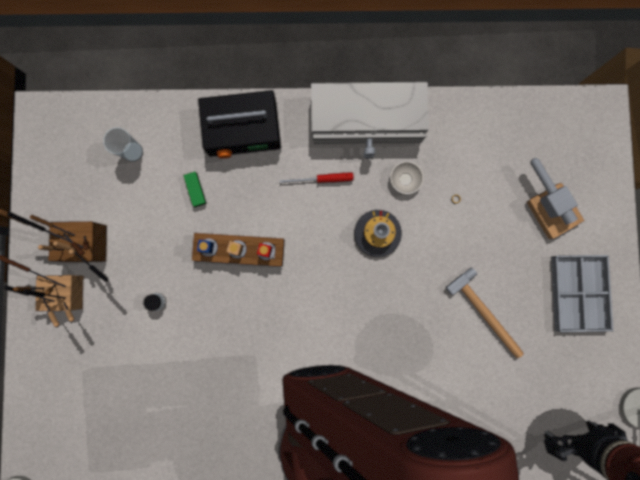

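View pics/sc0.png

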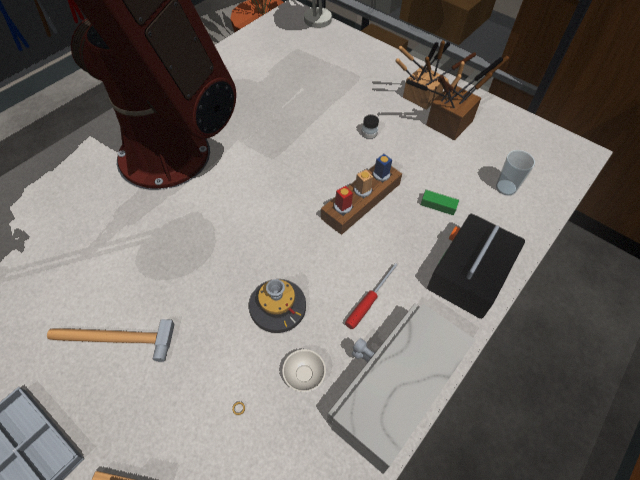

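The top view shows the blue holder at about (207,246), wood at (236,248), red at (265,251) and the stand at (379,232). In the scene view, the blue handle is at (383,165) and the cup at (275,287).

Run:
```python
from h import *
print(tri([('top0',(207,246)),('sc0',(383,166))]),tri([('top0',(265,251)),('sc0',(344,199))]),tri([('top0',(381,231)),('sc0',(275,286))]))
print(onz('top0',(207,246),.09),onz('top0',(265,250),.09),onz('top0',(381,231),.09))
c=eyes.capture('wrist');print(np.array(c['hand_eye']).round(3),c['fx'])
```

```text
(array([0.53236562, 0.30007668, 0.07837355]), [np.float64(1.1), np.float64(1.1)]) (array([0.5184644 , 0.15439759, 0.06991708]), [np.float64(1.7), np.float64(1.7)]) (array([ 0.56285577, -0.14096866,  0.09218539]), [np.float64(0.7), np.float64(0.7)])
[0.53071064 0.29667768 0.09      ] [0.5186098  0.15105438 0.09      ] [ 0.56255049 -0.14178717  0.09      ]
[[-0.    -0.947 -0.321  0.082]
 [ 1.    -0.     0.    -0.001]
 [-0.    -0.321  0.947 -0.143]
 [ 0.     0.     0.     1.   ]] 364.0442235133152
```

Call:
{"fn": "send_rows", "kwargs": {"steps": [4.5,3.7,0,0,0,7.2,8.5,8.9,7.4,0,0,0,14.5,8.5,13.4,11.1,0,0,0,21.7,8.5,17.8,14.8,0,0,0,29,8.5,22.3,18.5,0,0,0,36.2,8.5,26.8,22.2,0,0,0,43.4,8.5,31.2,25.9,0,0,0,50.7,8.5,35.7,29.6,0,0,0,57.9,8.5,40.1,33.3,0,0,0,65.2,8.5,44.6,37,0,0,0,72.4,8.5,44.6,37,0,0,0,72.4,8.5,44.6,37,0,0,0,72.4,8.5,44.6,37,0,0,0,72.4,8.5]}}

```text
t: 1.78
tcp_pos: [0.5617, -0.1427, 0.2313]
tool_rot: [-0.0, 0.737, 0.676, -0.0]
wrist_force: [0.2, -0.1, 0.8]
opening: 0.997
finger_force: 0.0
```

Run:
```python
from h import *
s=env.read_state();print(s['t'],s['tcp_pos'],s['tool_rot'],s['joint_pos'])
snap('wrist','w1')
```

```text
1.775 [ 0.56173888 -0.14270279  0.23132824] [-1.11497090e-04  7.36566797e-01  6.76364776e-01 -1.73114161e-04] [-3.74769205e-01  3.95582167e-01 -6.74264374e-04  1.17489198e+00
 -2.13636049e-04  1.28119141e+00]
```

View pics/w1.png

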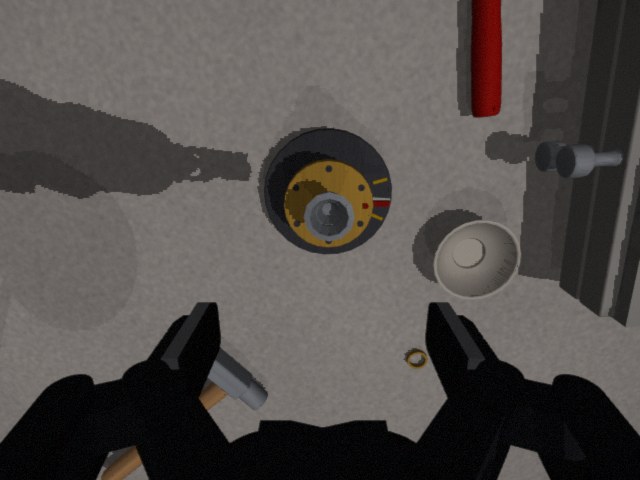

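The wrist view shows the stand with its cup mouth at about (330,216), the brass disc centre at about (329,204), and the red pointer and white mark to the right (+x) at row 203. I'll take a second stand view, then go to the rack.

Call:
{"fn": "send_rows", "kwargs": {"steps": [0,5,0,0,0,0,8.5,0,7,0,0,0,0,8.5,0,7,0,0,0,0,8.5,0,7,0,0,0,0,8.5]}}

```text
t: 2.33
tcp_pos: [0.5626, -0.0729, 0.2315]
tool_rot: [0.0, 0.736, 0.677, -0.0]
wrist_force: [0.8, 0.8, -0.1]
opening: 0.997
finger_force: 0.0
```

Run:
```python
from h import *
snap('wrist','w2')
```

Call:
{"fn": "send_rows", "kwargs": {"steps": [-0.5,5.5,0,0,0,0,8.5,-1,11,0,0,0,0,8.5,-1.5,16.5,0,0,0,0,8.5,-2,22,0,0,0,0,8.5,-2.5,28,0,0,0,0,8.5,-3,33,0,0,0,0,8.5,-3,37,0,0,0,0,8.5,-3,37,0,0,0,0,8.5,-3,37,0,0,0,0,8.5,-3,37,0,0,0,0,8.5]}}

```text
t: 3.62
tcp_pos: [0.5329, 0.2967, 0.2314]
tool_rot: [0.0, 0.737, 0.676, -0.0]
wrist_force: [-0.1, -0.0, 0.9]
opening: 0.999
finger_force: 0.0
```

Run:
```python
from h import *
a=snap('wrist','w3');s=env.read_state();print(s['t'],s['tcp_pos'])
for f in('w1','w2'):
    im=cv2.imread('pics/%s.png'%f);hsv=cv2.cvtColor(im,cv2.COLOR_BGR2HSV)
    m=cv2.inRange(hsv,(12,110,50),(30,255,255))
    m[300:]=0;m=cv2.morphologyEx(m,cv2.MORPH_OPEN,np.ones((7,7)))
    c=max(cv2.findContours(m,0,2)[0],key=cv2.contourArea);h=cv2.convexHull(c)
    e=cv2.fitEllipse(h);print(f,'brass',e,onz(f,e[0],.06))
w2=cv2.imread('pics/w2.png');cv2.imwrite('pics/v.png',np.hstack([cv2.resize(cv2.imread('pics/w3.png')[0:400,120:520],(400,400)),cv2.resize(w2[120:370,205:455] ,(400,400))]))
```

```text
3.675 [0.5329225  0.29676472 0.23140287]
w1 brass ((328.1053466796875, 203.18673706054688), (87.39824676513672, 88.78616333007812), 77.99600982666016) [ 0.5655598  -0.13964694  0.06      ]
w2 brass ((332.8858337402344, 273.5744323730469), (76.65689849853516, 83.38389587402344), 83.82496643066406) [ 0.56558446 -0.13876654  0.06      ]
```

View pics/v.png

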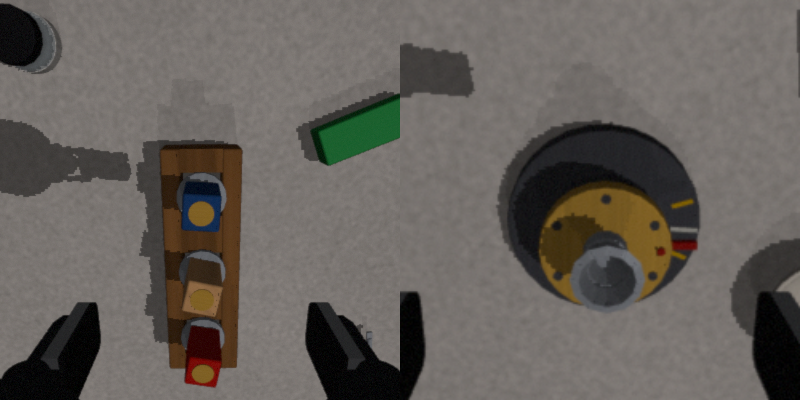

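The left crop shows the blue handle's yellow top disc at about (201,213), or image (321,213), with its flats square to the tool. On the right, the cup rim centre is at about (607,277), or image (334,293).

Run:
```python
from h import *
print('rim',tri([('w1',(330,216)),('w2',(334.4,293.1))]))
im=cv2.imread('pics/w3.png');hsv=cv2.cvtColor(im,cv2.COLOR_BGR2HSV)
m=cv2.inRange(hsv,(105,120,20),(130,255,255));m[:150]=0;m[240:]=0
y=cv2.inRange(hsv,(15,100,80),(32,255,255));y[:190]=0;y[236:]=0;y[:,:300]=0;y[:,345:]=0
M=cv2.moments(y,True);p=(M['m10']/M['m00'],M['m01']/M['m00']);print(p,M['m00'],onz('w3',p,.105))
c=max(cv2.findContours(m,0,2)[0],key=cv2.contourArea);print(cv2.boundingRect(c),cv2.approxPolyDP(cv2.convexHull(c),3,True)[:,0].tolist())
t=cv2.imread('pics/top0.png')
ht=cv2.cvtColor(t,cv2.COLOR_BGR2HSV)[235:258,195:220];yy=cv2.inRange(ht,(15,100,80),(32,255,255));M=cv2.moments(yy,True)
q=(195+M['m10']/M['m00'],235+M['m01']/M['m00']);print(q,M['m00'],tri([('w3',p),('top0',q)]))
```

```text
rim (array([ 0.56611263, -0.1421132 ,  0.09228099]), [np.float64(0.3), np.float64(0.3)])
(321.378640776699, 213.8116504854369) 515.0 [0.53129009 0.30325944 0.105     ]
(302, 182, 39, 50) [[337, 184], [337, 231], [303, 229], [306, 183]]
(203.26785714285714, 245.46428571428572) 56.0 (array([0.53124746, 0.30285597, 0.10358155]), [np.float64(0.0), np.float64(0.0)])
```

Call:
{"fn": "send_rows", "kwargs": {"steps": [-0.1,0.6,-4,0,0,0,8.5,-0.1,0.6,-9,0,0,0,8.5,-0.1,0.6,-13.5,0,0,0,8.5,-0.1,0.6,-16,0,0,0,8.5,-0.1,0.6,-17.1,0,0,0,8.5,-0.1,0.6,-17.1,0,0,0,8.5,-0.1,0.6,-17.1,0,0,0,2,-0.1,0.6,-17.1,0,0,0,2,-0.1,0.6,-17.1,0,0,0,2,-0.1,0.6,-17.1,0,0,0,2,-0.1,0.6,-17.1,0,0,0,2,-0.1,0.6,-17.1,0,0,0,2,-0.1,0.6,-17.1,0,0,0,2], "force": 80}}

```text
t: 5.3
tcp_pos: [0.5318, 0.3043, 0.0612]
tool_rot: [0.0, 0.736, 0.677, 0.0]
wrist_force: [-1.1, -0.3, 5.8]
opening: 0.34
finger_force: 77.0
```

Call:
{"fn": "send_rows", "kwargs": {"steps": [0,0,2,0,0,0,2,0,0,5,0,0,0,2,0,0,9,0,0,0,2,0.4,-4,13,0,0,0,2,0.9,-10,14,0,0,0,2,1.3,-16,14,0,0,0,2,1.8,-22,14,0,0,0,2,2.3,-28,14,0,0,0,2,2.7,-34,14,0,0,0,2,3.2,-40,14,0,0,0,2,3.4,-43.5,14,0,0,0,2,3.4,-44.5,14,0,0,0,2,3.4,-44.5,14,0,0,0,2,3.4,-44.5,14,0,0,0,2,3.4,-44.5,14,0,0,0,2]}}

```text
t: 7.18
tcp_pos: [0.5656, -0.1396, 0.2004]
tool_rot: [-0.0, 0.735, 0.678, 0.0]
wrist_force: [0.1, 0.1, -2.9]
opening: 0.345
finger_force: 78.2
```

Run:
```python
from h import *
s=env.read_state();print(s['tcp_pos'],s['wrist_force'],s['torque'],s['joint_pos'])
a=snap('wrist','w4');snap('scene','sc4')
A=cv2.imread('pics/w4.png')[60:460,120:520];B=cv2.resize(cv2.imread('pics/sc4.png')[200:340,205:345],(400,400),interpolation=3)
cv2.imwrite('pics/v4.png',np.hstack([A,B]))
```

```text
[ 0.56555654 -0.13964971  0.20040513] [ 0.11227177  0.08623818 -2.92942822] [-0.00844521  0.00359543  0.00414328] [-3.67643649e-01  4.17741753e-01 -4.90439983e-02  1.10409733e+00
  1.63786446e-04  1.28494664e+00]
```

View pics/v4.png

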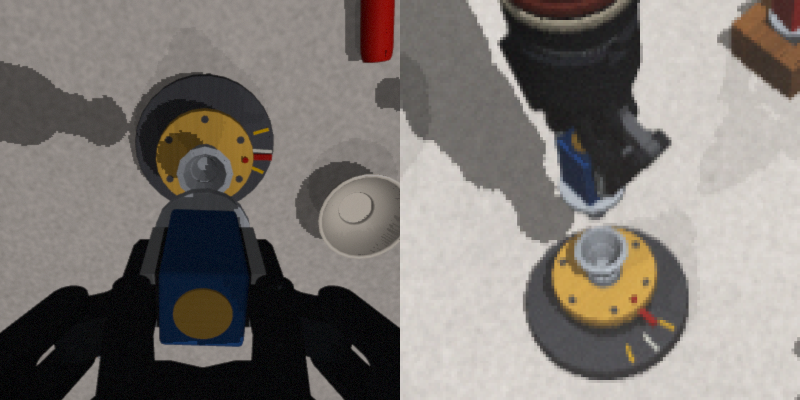

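The left crop shows the held handle's top disc at (202,314), or image (322,374), and the cup mouth at (204,173), or image (324,233). The right crop shows the holder above the cup, with the pointer near the white mark.

Run:
```python
from h import *
im=cv2.imread('pics/w4.png');hsv=cv2.cvtColor(im,cv2.COLOR_BGR2HSV)
y=cv2.inRange(hsv,(12,80,30),(32,255,255));y[:340]=0;y[405:]=0;y[:,280:][:,90:]=0;y[:,:280]=0
M=cv2.moments(y,True);p=(M['m10']/M['m00'],M['m01']/M['m00']);print('disc',p,M['m00'],onz('w4',p,.2428))
print(tri([('w1',(330,216)),('w2',(334.4,293.1)),('w4',(324,233))]))
# rim gray ellipse per view: outer boundary of bright gray ring
for f,c0 in(('w1',(330,216)),('w2',(334,293)),('w4',(324,233))):
    im=cv2.imread('pics/%s.png'%f);hsv=cv2.cvtColor(im,cv2.COLOR_BGR2HSV)
    m=cv2.inRange(hsv,(95,20,60),(130,120,255));k=np.zeros_like(m);cv2.circle(k,c0,40,255,-1);m&=k
    m=cv2.morphologyEx(m,cv2.MORPH_OPEN,np.ones((3,3)))
    cs=cv2.findContours(m,0,2)[0]
    if cs:
        c=max(cs,key=cv2.contourArea);print(f,[np.round(v,1) for v in cv2.fitEllipse(cv2.convexHull(c))[:2]],cv2.boundingRect(c))
    print(im[c0[1],c0[0]-36:c0[0]+37:3].tolist() if f=='w1' else '')
```

```text
disc (322.2985762144054, 373.25502512562815) 2388.0 [ 0.56418462 -0.14028166  0.2428    ]
(array([ 0.56577238, -0.14222576,  0.09228185]), [np.float64(0.7), np.float64(0.1), np.float64(0.7)])
[[10, 46, 63], [14, 48, 63], [18, 47, 64], [44, 59, 71], [94, 90, 89], [90, 86, 83], [73, 72, 69], [68, 67, 64], [71, 67, 66], [63, 61, 59], [63, 61, 60], [58, 56, 54], [46, 44, 44], [47, 44, 43], [47, 48, 46], [45, 42, 41], [44, 43, 41], [44, 43, 40], [75, 72, 71], [103, 98, 95], [80, 99, 112], [35, 97, 125], [34, 99, 129], [35, 95, 124], [35, 97, 127]]
```

Call:
{"fn": "send_rows", "kwargs": {"steps": [0.1,-0.1,-2.5,0,0,0,2,0.1,-0.1,-5,0,0,0,2,0.1,-0.1,-6.5,0,0,0,2,0.1,-0.1,-7,0,0,0,2,0.1,-0.1,-7,0,0,0,2,0.1,-0.1,-7,0,0,0,2]}}

```text
t: 8.02
tcp_pos: [0.5671, -0.1421, 0.1312]
tool_rot: [0.001, 0.736, 0.677, 0.0]
wrist_force: [0.2, 0.6, -1.6]
opening: 0.341
finger_force: 78.2
```

Call:
{"fn": "send_rows", "kwargs": {"steps": [0,0,-0.1,0,0,0,2,0,0,-0.2,0,0,0,2,0,0,-0.3,0,0,0,2,0,0,-0.3,0,0,0,2]}}

```text
t: 8.52
tcp_pos: [0.5667, -0.1417, 0.1274]
tool_rot: [-0.0, 0.736, 0.677, 0.0]
wrist_force: [0.9, 2.1, -1.3]
opening: 0.346
finger_force: 78.2
```

Run:
```python
from h import *
s=env.read_state();print(s['tcp_pos'],s['wrist_force'],s['torque'])
```

```text
[ 0.56669796 -0.14170009  0.12739322] [ 0.85514626  2.09665819 -1.27183733] [ 0.43874422 -0.19888079 -0.05305336]
```

The lateral force says the cup axis lies towards +y and slightly +x, which agrees with the brass centre (y = -0.139). I'll correct for that and continue.

Call:
{"fn": "send_rows", "kwargs": {"steps": [0.05,0.2,0,0,0,0,2,0.05,0.2,0,0,0,0,2,0.05,0.2,0,0,0,0,2]}}

```text
t: 8.9
tcp_pos: [0.5669, -0.14, 0.1272]
tool_rot: [0.0, 0.736, 0.677, -0.0]
wrist_force: [-0.1, -0.9, -2.4]
opening: 0.343
finger_force: 78.2
```

Call:
{"fn": "send_rows", "kwargs": {"steps": [0,0,-0.1,0,0,0,2,0,0,-0.2,0,0,0,2,0,0,-0.2,0,0,0,2,0,0,-0.2,0,0,0,2]}}

```text
t: 9.4
tcp_pos: [0.567, -0.1404, 0.1255]
tool_rot: [0.0, 0.736, 0.677, -0.0]
wrist_force: [-3.0, -3.6, 3.3]
opening: 0.347
finger_force: 78.7
```

Call:
{"fn": "send_rows", "kwargs": {"steps": [-0.06,-0.07,0,0,0,0,2,-0.06,-0.07,0,0,0,0,2,-0.06,-0.07,0,0,0,0,2]}}

```text
t: 9.78
tcp_pos: [0.5668, -0.1406, 0.1255]
tool_rot: [0.0, 0.736, 0.677, 0.0]
wrist_force: [-0.6, -2.4, 2.6]
opening: 0.342
finger_force: 78.7
```

Run:
```python
from h import *
s=env.read_state();print(s['tcp_pos'],s['wrist_force'],s['torque'],s['tool_rot'])
```

```text
[ 0.56680623 -0.14058939  0.1254622 ] [-0.62361021 -2.35230139  2.61159974] [-0.57375997 -0.04326511  0.03793647] [2.51673880e-04 7.35934746e-01 6.77052363e-01 2.90366498e-04]
```

Call:
{"fn": "send_rows", "kwargs": {"steps": [-0.01,-0.08,0,0,0,0,2,-0.01,-0.08,0,0,0,0,2,-0.01,-0.08,0,0,0,0,2]}}

```text
t: 10.15
tcp_pos: [0.5667, -0.1409, 0.1255]
tool_rot: [-0.0, 0.736, 0.677, 0.001]
wrist_force: [1.5, 2.1, 2.8]
opening: 0.344
finger_force: 78.7
```

Call:
{"fn": "send_rows", "kwargs": {"steps": [0,0,-0.1,0,0,0,2,0,0,-0.1,0,0,0,2,0,0,-0.1,0,0,0,2]}}

```text
t: 10.52
tcp_pos: [0.5668, -0.1411, 0.1253]
tool_rot: [0.0, 0.736, 0.677, 0.001]
wrist_force: [0.1, 3.3, 12.0]
opening: 0.35
finger_force: 79.8
```

Run:
```python
from h import *
s=env.read_state();print(s['tcp_pos'],s['wrist_force'],s['torque'],s['tool_rot'])
```

```text
[ 0.56680943 -0.14106004  0.12529716] [ 0.10353986  3.25017902 12.0395388 ] [0.80066898 0.01672241 0.01254353] [3.44974820e-04 7.35841199e-01 6.77153747e-01 6.43263559e-04]
```

It is seated, with about 15 N of push and z no longer dropping. I'll ease off slightly and cut the side load before turning.

Call:
{"fn": "send_rows", "kwargs": {"steps": [0,0.05,0.03,0,0,0,2,0,0.05,0.03,0,0,0,2,0,0.05,0.03,0,0,0,2,0,0.05,0.03,0,0,0,2]}}

```text
t: 11.02
tcp_pos: [0.5668, -0.1409, 0.1253]
tool_rot: [0.0, 0.736, 0.677, 0.0]
wrist_force: [1.2, 2.1, 9.2]
opening: 0.341
finger_force: 79.1
```

Call:
{"fn": "send_rows", "kwargs": {"steps": [0,0,0,0,0,2,2,0,0,0,0,0,4,2,0,0,0,0,0,6,2,0,0,0,0,0,8,2,0,0,0,0,0,8,2]}}

```text
t: 11.65
tcp_pos: [0.5666, -0.1409, 0.1253]
tool_rot: [0.0, 0.687, 0.727, 0.0]
wrist_force: [-0.5, 1.4, 9.6]
opening: 0.344
finger_force: 79.7
```

Run:
```python
from h import *
s=env.read_state();print(s['tcp_pos'],s['wrist_force'],s['torque'],s['tool_rot'])
```

```text
[ 0.56655779 -0.14087897  0.12527949] [-0.49478844  1.36457925  9.59998956] [ 0.33174962  0.06442898 -0.06436614] [3.23927358e-04 6.86765383e-01 7.26879051e-01 2.21203524e-04]
```

Call:
{"fn": "send_rows", "kwargs": {"steps": [0,0,0,0,0,2,2,0,0,0,0,0,4,2,0,0,0,0,0,6,2,0,0,0,0,0,8,2,0,0,0,0,0,10,2,0,0,0,0,0,12,2,0,0,0,0,0,12,2,0,0,0,0,0,12,2]}}

```text
t: 12.65
tcp_pos: [0.5663, -0.1409, 0.1253]
tool_rot: [0.0, 0.607, 0.795, -0.0]
wrist_force: [-1.0, 1.0, 9.8]
opening: 0.341
finger_force: 79.7
```

Run:
```python
from h import *
s=env.read_state();print(s['tcp_pos'],s['wrist_force'],s['torque'],s['tool_rot'])
snap('scene','sc5');snap('wrist','w5')
A=cv2.resize(cv2.imread('pics/w5.png')[60:360,170:470],(400,400));B=cv2.resize(cv2.imread('pics/sc5.png')[240:340,225:325],(400,400),interpolation=3)
cv2.imwrite('pics/v5.png',np.hstack([A,B]))
```

```text
[ 0.56629732 -0.14092062  0.12530095] [-0.96282625  0.96910196  9.75770307] [ 0.2264076   0.30446808 -0.08472507] [ 2.22082699e-04  6.07208908e-01  7.94542190e-01 -2.94427541e-05]
```

View pics/v5.png

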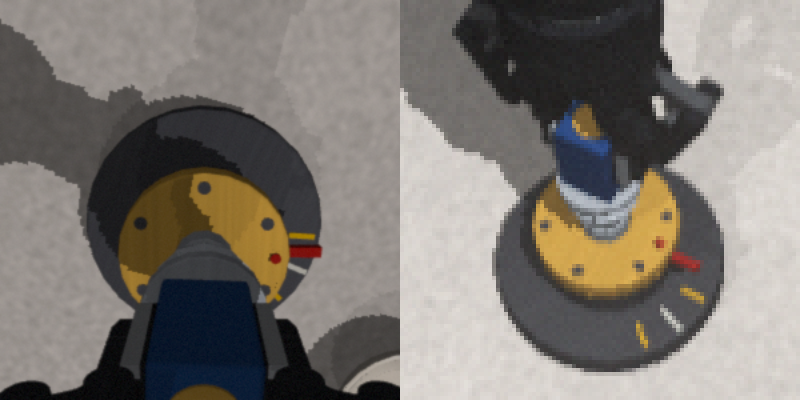

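The pointer, at scene crop (685,262), has moved past the anticlockwise yellow mark at (692,295) or is close to it. I'll compute the angle.

Run:
```python
from h import *
C=np.array([.5665,-.1405])
a=lambda p:np.arctan2(*(p[:2]-C)[::-1])
cv=lambda x,y:(225+(x-400)/4-.4,240+y/4-.4)
for z in(.03,.04,.05):print(z,[round(a(onz('sc5',cv(*p),z)),3) for p in((692,295),(672,318),(642,334))])
print('dot',a(onz('sc5',cv(658,243),.06)))
for z in (.045,.05,.055,.06):print('ptr',z,a(onz('sc5',cv(672,257),z)),a(onz('sc5',cv(698,266),z)))
# before
cw=lambda x,y:(205+(x-400)*.35-.3,200+y*.35-.3)
print('start dot',a(onz('sc4',cw(633,299),.06)),[round(a(onz('sc4',cw(648,317),z)),3) for z in(.05,.06)])
```

```text
0.03 [np.float64(0.078), np.float64(-0.23), np.float64(-0.553)]
0.04 [np.float64(0.015), np.float64(-0.269), np.float64(-0.566)]
0.05 [np.float64(-0.041), np.float64(-0.303), np.float64(-0.578)]
dot 0.17410799211037115
ptr 0.045 0.2470319523230832 0.2728634419802997
ptr 0.05 0.192540127692799 0.2328687202269864
ptr 0.055 0.14178986864927098 0.19464351256122134
ptr 0.06 0.09464401850170069 0.1581772971780177
start dot -0.1747835160065383 [np.float64(-0.13), np.float64(-0.186)]
```

The head follows the tool (20° each). I'll go 8° further for margin, then reverse.

Call:
{"fn": "send_rows", "kwargs": {"steps": [0,0,0,0,0,2,2,0,0,0,0,0,4,2,0,0,0,0,0,6,2,0,0,0,0,0,8,2,0,0,0,0,0,8,2,0,0,0,0,0,8,2,0,0,0,0,0,8,2]}}

```text
t: 13.62
tcp_pos: [0.5661, -0.141, 0.1253]
tool_rot: [0.0, 0.55, 0.835, -0.0]
wrist_force: [-2.0, 1.5, 11.2]
opening: 0.346
finger_force: 79.7
```

Call:
{"fn": "send_rows", "kwargs": {"steps": [0,0,0,0,0,-2,2,0,0,0,0,0,-4,2,0,0,0,0,0,-6,2,0,0,0,0,0,-8,2,0,0,0,0,0,-10,2,0,0,0,0,0,-12,2,0,0,0,0,0,-14,2,0,0,0,0,0,-16,2,0,0,0,0,0,-18,2,0,0,0,0,0,-20,2,0,0,0,0,0,-22,2,0,0,0,0,0,-24,2,0,0,0,0,0,-26,2,0,0,0,0,0,-28,2]}}

```text
t: 15.38
tcp_pos: [0.5668, -0.1409, 0.1253]
tool_rot: [0.0, 0.736, 0.677, 0.0]
wrist_force: [0.0, 0.6, 8.5]
opening: 0.348
finger_force: 78.3
```

Call:
{"fn": "send_rows", "kwargs": {"steps": [0,0,-0.01,0,0,-2,2,0,0,-0.01,0,0,-4,2,0,0,-0.01,0,0,-6,2,0,0,-0.01,0,0,-8,2,0,0,-0.01,0,0,-10,2,0,0,-0.01,0,0,-12,2,0,0,-0.01,0,0,-14,2,0,0,-0.01,0,0,-14,2]}}

```text
t: 16.38
tcp_pos: [0.5671, -0.141, 0.1253]
tool_rot: [0.001, 0.813, 0.582, 0.001]
wrist_force: [1.9, 1.1, 8.8]
opening: 0.346
finger_force: 78.9
```

Call:
{"fn": "send_rows", "kwargs": {"steps": [0,0,0,0,0,-2,2,0,0,0,0,0,-4,2,0,0,0,0,0,-6,2,0,0,0,0,0,-8,2,0,0,0,0,0,-10,2,0,0,0,0,0,-12,2,0,0,0,0,0,-14,2,0,0,0,0,0,-14,2,0,0,0,0,0,-14,2]}}

```text
t: 17.5
tcp_pos: [0.5674, -0.1411, 0.1253]
tool_rot: [0.001, 0.878, 0.479, 0.001]
wrist_force: [2.4, 0.4, 7.4]
opening: 0.342
finger_force: 78.9
```

Run:
```python
from h import *
s=env.read_state();print(s['tcp_pos'],s['wrist_force'],s['torque'],s['tool_rot'])
snap('scene','sc6')
B=cv2.resize(cv2.imread('pics/sc6.png')[240:340,225:325],(400,400),interpolation=3)
A=cv2.resize(cv2.imread('pics/sc0.png')[240:340,225:325],(400,400),interpolation=3)
cv2.imwrite('pics/v6.png',np.hstack([A,B]))
```

```text
[ 0.56740174 -0.14109994  0.12529543] [2.36943941 0.3621265  7.36356016] [ 0.12874145 -0.71546441  0.1143564 ] [8.08168906e-04 8.77833485e-01 4.78964427e-01 8.93379605e-04]
```

View pics/v6.png

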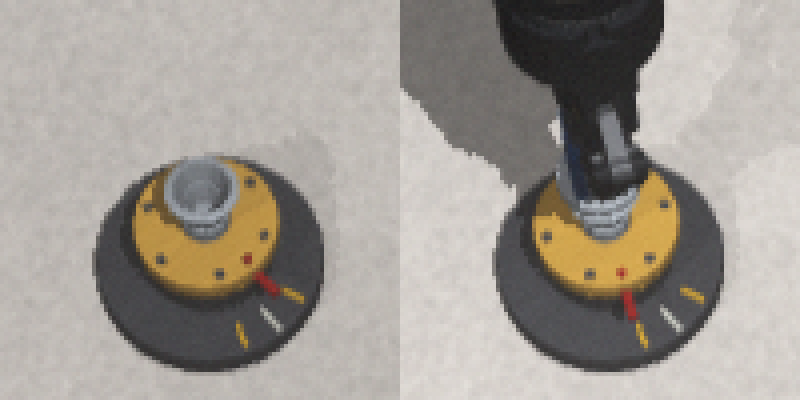

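In the right view the pointer is at (628,303), near or past the clockwise yellow mark at (642,334). I'll compute the angles carefully from the close-up as well.

Run:
```python
from h import *
from scipy.optimize import least_squares
C=np.array([.5665,-.1405])
a=lambda p:np.arctan2(*(p[:2]-C)[::-1])
cv=lambda x,y:(225+x/4-.4,240+y/4-.4)
def cen(f,box,lo,hi):
    x0,x1,y0,y1=box;h=cv2.cvtColor(cv2.imread('pics/%s.png'%f),cv2.COLOR_BGR2HSV)[y0:y1,x0:x1]
    m=cv2.inRange(h,lo,hi);M=cv2.moments(m,True);return (x0+M['m10']/M['m00'],y0+M['m01']/M['m00'],M['m00'])
# w1 : yellow marks, white mark
Y1=cen('w1',(372,390,174,188),(15,120,80),(35,255,255));Y2=cen('w1',(371,386,210,224),(15,120,80),(35,255,255));W=cen('w1',(372,392,195,202),(0,0,140),(180,60,255))
print(Y1,Y2,W)
for z in(.02,.03,.04):print(z,[np.round(a(onz('w1',p[:2],z)),3) for p in(Y1,W,Y2)],[np.round(np.linalg.norm(onz('w1',p[:2],z)[:2]-C),4) for p in(Y1,W,Y2)])
print('w1 dot',a(onz('w1',(366,206),.06)))
for f,p in(('sc0',(248,258)),('sc6',(222,272)),('sc5',(258,243))):print(f,'dot',a(onz(f,cv(*p),.06)))
for z in(.02,.03,.04):print(z,'scene marks',[np.round(a(onz('sc0',cv(*p),z)),3) for p in((292,295),(272,319),(242,334))])
```

```text
Traceback (most recent call last):
ZeroDivisionError: float division by zero
```

Run:
```python
from h import *
C=np.array([.5665,-.1405])
a=lambda p:np.arctan2(*(p[:2]-C)[::-1])
cv=lambda x,y:(225+x/4-.4,240+y/4-.4)
for z in(.01,.02,.03,.04):print(z,[(np.round(a(onz('w1',p,z)),3),np.round(np.linalg.norm(onz('w1',p,z)[:2]-C),3)) for p in((380,181),(381,199),(377,217))],
 [(np.round(a(onz('sc0',cv(*p),z)),3),np.round(np.linalg.norm(onz('sc0',cv(*p),z)[:2]-C),3)) for p in((292,295),(272,319),(242,334))])
print('w1 dot',a(onz('w1',(366,206),.06)))
for f,p in(('sc0',(248,258)),('sc6',(222,272)),('sc5',(258,243))):print(f,'dot',a(onz(f,cv(*p),.06)))
```

```text
0.01 [(np.float64(0.124), np.float64(0.053)), (np.float64(-0.224), np.float64(0.054)), (np.float64(-0.571), np.float64(0.057))] [(np.float64(0.225), np.float64(0.05)), (np.float64(-0.141), np.float64(0.05)), (np.float64(-0.519), np.float64(0.049))]
0.02 [(np.float64(0.167), np.float64(0.052)), (np.float64(-0.183), np.float64(0.053)), (np.float64(-0.536), np.float64(0.055))] [(np.float64(0.147), np.float64(0.052)), (np.float64(-0.192), np.float64(0.054)), (np.float64(-0.538), np.float64(0.054))]
0.03 [(np.float64(0.211), np.float64(0.051)), (np.float64(-0.138), np.float64(0.051)), (np.float64(-0.498), np.float64(0.052))] [(np.float64(0.078), np.float64(0.055)), (np.float64(-0.236), np.float64(0.057)), (np.float64(-0.553), np.float64(0.058))]
0.04 [(np.float64(0.257), np.float64(0.05)), (np.float64(-0.091), np.float64(0.049)), (np.float64(-0.456), np.float64(0.049))] [(np.float64(0.015), np.float64(0.058)), (np.float64(-0.274), np.float64(0.061)), (np.float64(-0.566), np.float64(0.062))]
w1 dot -0.14016530845374894
sc0 dot -0.14599440134191372
sc6 dot -0.6293311366102895
sc5 dot 0.17410799211037115
```

With marks at z≈0.02 the white mark is at -0.19. The head now reads about -0.44, and it reached about +0.5 on the other side. Returning 28°.

Call:
{"fn": "send_rows", "kwargs": {"steps": [0,0,-0.01,0,0,2,2,0,0,-0.01,0,0,4,2,0,0,-0.01,0,0,6,2,0,0,-0.01,0,0,8,2,0,0,-0.01,0,0,10,2,0,0,-0.01,0,0,12,2,0,0,-0.01,0,0,14,2,0,0,-0.01,0,0,16,2,0,0,-0.01,0,0,18,2,0,0,-0.01,0,0,20,2,0,0,-0.01,0,0,22,2,0,0,-0.01,0,0,24,2,0,0,-0.01,0,0,26,2,0,0,-0.01,0,0,26,2,0,0,-0.01,0,0,26,2]}}

```text
t: 19.42
tcp_pos: [0.5668, -0.1409, 0.1253]
tool_rot: [0.001, 0.748, 0.664, 0.0]
wrist_force: [0.4, 1.8, 10.3]
opening: 0.349
finger_force: 79.7
```

Run:
```python
from h import *
s=env.read_state();print(s['tcp_pos'],s['wrist_force'],s['torque'],s['tool_rot'])
snap('scene','sc7')
im=cv2.imread('pics/sc7.png');C=np.array([.5665,-.1405])
h=cv2.cvtColor(im,cv2.COLOR_BGR2HSV)
def red(f):
    h=cv2.cvtColor(cv2.imread('pics/%s.png'%f),cv2.COLOR_BGR2HSV);m=cv2.inRange(h,(0,150,60),(8,255,255))|cv2.inRange(h,(172,150,60),(180,255,255))
    k=np.zeros_like(m);cv2.circle(k,(278,300),27,255,-1);m&=k;M=cv2.moments(m,True);p=(M['m10']/M['m00'],M['m01']/M['m00']);v=onz(f,p,.055)[:2]-C;return p,M['m00'],np.arctan2(v[1],v[0])
for f in('sc0','sc5','sc6','sc7'):print(f,red(f))
```

```text
[ 0.56681574 -0.14089757  0.12527979] [ 0.38153626  1.79014871 10.32293159] [ 0.41573251 -0.05570531 -0.02015549] [5.30285487e-04 7.47614498e-01 6.64132589e-01 4.31164584e-04]
sc0 ((290.2, 309.1), 20.0, np.float64(-0.1546701977132735))
sc5 ((294.36842105263156, 303.8421052631579), 19.0, np.float64(0.18831080556367905))
sc6 ((281.6875, 314.75), 16.0, np.float64(-0.6267241565892612))
sc7 ((290.05263157894734, 310.10526315789474), 19.0, np.float64(-0.19209646156939836))
```

The head is at about 0. I'll ease the push, release and retreat straight up.

Call:
{"fn": "send_rows", "kwargs": {"steps": [0,0,0.05,0,0,0,2,0,-0.03,0.08,0,0,0,2,0,-0.03,0.08,0,0,0,2,0,-0.03,0.08,0,0,0,5,0,-0.03,0.08,0,0,0,7,0,-0.03,0.08,0,0,0,7,0,-0.03,0.08,0,0,0,7,0,-0.03,0.08,0,0,0,7,0,-0.03,1,0,0,0,7,0,-0.03,3,0,0,0,7,0,-0.03,7,0,0,0,7,0,-0.03,12,0,0,0,7,0,7,12,0,0,0,7,0,7,12,0,0,0,7,0,7,12,0,0,0,7]}}

```text
t: 21.35
tcp_pos: [0.5663, -0.0705, 0.2448]
tool_rot: [0.0, 0.747, 0.665, -0.0]
wrist_force: [0.9, 0.6, 0.1]
opening: 0.82
finger_force: 0.0
```

Run:
```python
from h import *
snap('scene','sc8');snap('wrist','w8')
A=cv2.resize(cv2.imread('pics/w8.png')[60:460,120:520],(400,400));B=cv2.resize(cv2.imread('pics/sc8.png')[220:340,215:335],(400,400),interpolation=3)
cv2.imwrite('pics/v8.png',np.hstack([A,B]))
```

```text
(no output)
```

View pics/v8.png

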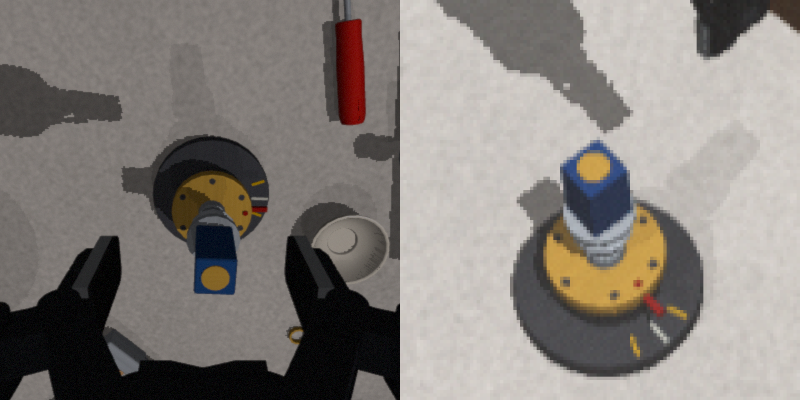

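The blue holder stands upright in the cup, with its top disc at (215,278) on the left and (593,166) on the right, and the pointer is at the white mark. One numeric check on the tilt, then I'll hand in.

Run:
```python
from h import *
p,r=tri([('w8',(335,338)),('sc8',(272.6,269.5))]);print(p,r)
if np.hypot(*(p[:2]-[.5665,-.1405]))<.005: print(job.close_job())
```

```text
[ 0.56544576 -0.14287973  0.16668946] [np.float64(0.0), np.float64(0.0)]
the job is handed in; nothing more can be done
None
```

I handed the job in with the blue holder seated upright in the cup, rocked past both yellow marks and back to within about 0.02 rad of the white mark by my measurement, then released at 21 s; the judge's verdict was not shown.

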